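# Gauge the set gap of a thicknessing gate with stepped leaves

## Robot

A 6-joint arm with a two-finger parallel gripper is mounted at the origin on a cart in front of the work surface, level with it; the furniture and walls round the work are solid. World frame = base frame: x ahead of the robot, y to its left, z up, the work surface at z = 0. Lengths are in mm, angles in rad, forces in N, time in s.
With the tool pointing down it reaches from about 350 to 875 mm from the base axis. Payload 4.2 kg.
Tool frame: the origin (TCP) lies between the finger pads; the fingertips stand 14 mm ahead of it and the grasp point (between the pads) lies 5 mm behind it; z points along the fingers, y is the line along which they close (so a half turn about z gives the same grasp; the last joint's range is limited). The gripper opens to 87 mm and grips with 3 to 60 N. Pads are 19 mm wide; open, the fingers measure 117 mm over their backs; the gripper's body (75 mm by 190 mm) begins 51 mm behind the grasp point.
Start: joints at [-0.867, 0.385, 0.008, 0, -1.194, -0.259], TCP at [268.935, -564.157, 236.55] pointing down, gripper open.
Joint ranges: [-3.14, 3.14], [-1.21, 2.06], [-1.07, 1.41], [-3.16, 2.05], [-2.99, -0.16], [-3.1, 3.1]. Speed limits (rad/s): [2.79, 2.79, 3.14, 3.14, 3.14, 3.14].

## Interface

Orientations are given as a rotation vector (axis times angle).
In Python, from rig import status, cams, workorder, spotter gives the robot as it stands. The module is installed in compiled form; this text tells all that it offers.
- The arm moves only by the tool carry_out, never from a script. Its argument "commands" is one flat list of numbers, 7 for each row, row after row: the opening in per cent of the stroke, from 0 (shut) to 100 (fully open), then the shift along the tool's x, y, z in mm, then the turn, a rotation vector about the tool's x, y, z in rad. In form: [fingers, dx, dy, dz, rx, ry, rz, fingers, dx, dy, dz, rx, ry, rz, ...]. A call has 1 to 20 rows; each row shifts and turns the commanded pose from where the row before left it, along the tool's axes as they then stand; what a row does not reach is not made up. A row lasts 1/12 s, in which the tool goes at most 41.7 mm and 7.16 degrees, less where a joint would pass 70% of its speed; a pose out of reach is approached as far as the arm can. A call is refused whole if a number of a shift passes 41.7 or a number of a turn 0.125, either way. A call with a gripper value outside its range is refused whole. The fingers move at their own pace and stop on an object; "force" is the grip in N (left out, the last holds). Time passes only in rows, so rows that do not move let the fingers close. It gives the time, the measured TCP pose, the force, the opening and the grip force at its end, in the units of the state.
- status.get_state(): the state, without advancing time (a new reading comes with each control period).
- cams.snapshot(name): name is "scene" or "top" or "wrist"; returns a dict with "img" (384x512x3 uint8, blue, green, red), "fov_y" (degrees; the focal length in pixels is half the picture's height over the tangent of half this angle, whatever the lens; pixels are square), "cx", "cy" (the principal point, pixels), "k1" (the pictures are not rectified: a ray, as slopes to the right and down, at radius r is drawn at 1 + k1 r^2 times it, then the intrinsics apply), "R" (3x3) and "t" (3): a world point X has camera coordinates R X + t. Camera axes: x right, y down, z forward; pixel columns grow to the right and rows downward; lengths in mm; the calibration is good to about 2 mm. A picture is of the moment at which its call begins. There is no depth.
- workorder.close_job(): hands the job in; it is judged then, once.
Trained networks look in the newest picture that a camera, given by its name, has taken for a name from the list of things; names that differ only in an ending like _2 or _b are one class to them, and where a whole thing is asked for, a point or a joint stands for the part that bears it (a point fixed in the world has none). Each returns a list of dicts, best first, with "p" (0 to 1); they miss things now and then, are a little off and sometimes report something else, mostly with a low value. They report only what shows in the picture. A call takes as long as a camera call.
- spotter.spot_in(camera, name): "uv" ([column, row] in pixels, amid what is visible of it).
- spotter.silhouettes(camera, name): "mask" (384x512 bool, what is visible of it) and "uv" ([column, row] in pixels, amid what is visible of it).
- spotter.pinpoint(camera, name): "uv" ([column, row] in pixels: a listed point, or the origin of a listed thing).
The state is a dict: "time_s": time; "q": joint angles; "joint_vel": joint speeds; "tau": joint torques, N m; "position": TCP position; "eef_rot": TCP orientation; "contact_force": force on the tool from outside, world axes, zero at the start; "wrist_torque": the same for the moment, N m; "opening": finger opening in mm; "grasp_force": force on a finger pad.
Only numpy, scipy, OpenCV 4.12 (cv2) and the standard library are available. Lean on these libraries where they do the work, as an engineer would, in place of code of your own. Each camera call takes 0.05 s, during which the arm holds its last target. There are 200 camera calls.

## Task

Find what gap the thicknessing gate is set to: one after another, thinnest first, slide the stepped gauge leaves flat along its bed under the blade, without forcing them. A leaf whose step slides through too goes back flat on the bench; the first whose step stops at the blade stays there, let go, as the answer. Leave the thicker leaves and the other things on the bench alone.

Things in the scene. Friction and masses are not known exactly. Their poses are not given: they have to be found in the camera images.
- gate: Fixed wooden jig (sizes in mm). Origin: bench level, midline, below the blade edge; leaves go in along +x; z up. Bed board x -135 to +100, y +-93, top at z 18. Cheeks y +-60 to 77, x -65 to +40, up to z 140. Between them the blade block leans 40 degrees over the infeed: its front reaches x -77 at z 125, its top z 153. Push with the tool leaning back 25 to 45 degrees: upright it hits the block.
- head: Blade block of the gate, fixed, its height new each time. Its steel blade, 118 wide, has a straight edge across the bed at gate x 0; the gap between edge and bed is unknown, 6 to 16 mm. Origin: midway between the two black clamping knobs, well above the edge. A step too thick for the gap stops with its front at gate x -4 to 0; one that nearly fits may jam up to 10 past it, which counts as stopped.
- leaf_thin: Thinnest of three wooden stepped gauge leaves of one shape: tip part 45 long, 5 thick, round-nosed, then a step up to 10 thick, 110 long; 28 wide. Origin: underside, midline, below the step; x to the tip, z up. Raked handle at the tail, 22 wide in y, 24 thick, its axis leaning back 35 degrees from z towards -x; grip it across y at x -95, z 42; its top is at z 66. About 90 g.
- leaf_mid: Middle one of three wooden stepped gauge leaves of one shape: tip part 45 long, 9 thick, round-nosed, then a step up to 14 thick, 110 long; 36 wide. Origin: underside, midline, below the step; x to the tip, z up. Raked handle at the tail, 22 wide in y, 24 thick, its axis leaning back 35 degrees from z towards -x; grip it across y at x -95, z 42; its top is at z 66. About 90 g.
- leaf_thick: Thickest of three wooden stepped gauge leaves of one shape: tip part 45 long, 13 thick, round-nosed, then a step up to 18 thick, 110 long; 44 wide. Origin: underside, midline, below the step; x to the tip, z up. Raked handle at the tail, 22 wide in y, 24 thick, its axis leaning back 35 degrees from z towards -x; grip it across y at x -95, z 42; its top is at z 66. About 90 g.
- glue_bottle: White glue bottle with a red cap standing on the bench, 59 across, 183 tall; origin at its foot. A bystander.
- block_plane: Small grey iron block plane on the bench, 44 x 155 x 55 high, long in its y; origin under its middle. A bystander.
- gouge: Carving gouge with a wooden handle lying on the bench, 30 x 231 x 30, long in its y; origin under its middle. A bystander.

How it is judged (in metres and radians):
On the way, in this order (a step that is already met when the one before it is completed fails the run):
1. the thinnest leaf's tip is slid under the blade along the bed (x of leaf_thin in the frame of gate above -0.037 m and y of leaf_thin in the frame of gate between -0.045 and 0.045 m and z of leaf_thin in the frame of gate below 0.03 m and angle between leaf_thin's own z axis and vertical below 0.15 rad and angle between the x axis of leaf_thin and the x axis of gate, either way round below 0.3 rad), for 0.05 s.
2. the thinnest leaf has stopped with its step at the blade or, where its step goes through, the middle leaf's tip is under the blade (((x of leaf_thin in the frame of gate between -0.01 and 0.013 m and z of leaf_thin in the frame of head between -0.0772 and -0.0718 m and y of leaf_thin in the frame of gate between -0.045 and 0.045 m and z of leaf_thin in the frame of gate between 0.0145 and 0.0225 m and angle between leaf_thin's own z axis and vertical below 0.07 rad and angle between the x axis of leaf_thin and the x axis of gate, either way round below 0.2 rad) or (x of leaf_mid in the frame of gate above -0.037 m and y of leaf_mid in the frame of gate between -0.045 and 0.045 m and z of leaf_mid in the frame of gate below 0.03 m and angle between leaf_mid's own z axis and vertical below 0.15 rad and angle between the x axis of leaf_mid and the x axis of gate, either way round below 0.3 rad))), for 0.2 s.
At the end, for the whole second after the job is handed in: The thinnest leaf whose step is too thick for the gap lies still and flat on the bed, straight to 0.2 rad, tip under the blade, step from 10 mm before to 13 mm past the edge; thinner leaves lie flat on the bench; thicker ones are within 30 mm of where they lay ((((x of leaf_thin in the frame of gate between -0.01 and 0.013 m and z of leaf_thin in the frame of head between -0.0772 and -0.0718 m and y of leaf_thin in the frame of gate between -0.045 and 0.045 m and z of leaf_thin in the frame of gate between 0.0145 and 0.0225 m and angle between leaf_thin's own z axis and vertical below 0.07 rad and angle between the x axis of leaf_thin and the x axis of gate, either way round below 0.2 rad) and linear speed of leaf_thin below 0.01 m/s and distance of each of leaf_mid, leaf_thick from where it was at the start of the episode below 0.03 m) or ((x of leaf_mid in the frame of gate between -0.01 and 0.013 m and z of leaf_mid in the frame of head between -0.0812 and -0.0758 m and y of leaf_mid in the frame of gate between -0.045 and 0.045 m and z of leaf_mid in the frame of gate between 0.0145 and 0.0225 m and angle between leaf_mid's own z axis and vertical below 0.07 rad and angle between the x axis of leaf_mid and the x axis of gate, either way round below 0.2 rad) and linear speed of leaf_mid below 0.01 m/s and (height (world z) of leaf_thin between -0.004 and 0.004 m and angle between leaf_thin's own z axis and vertical below 0.06 rad and linear speed of leaf_thin below 0.01 m/s) and distance of leaf_thick from where it was at the start of the episode below 0.03 m) or ((x of leaf_thick in the frame of gate between -0.01 and 0.013 m and z of leaf_thick in the frame of head between -0.0852 and -0.0798 m and y of leaf_thick in the frame of gate between -0.045 and 0.045 m and z of leaf_thick in the frame of gate between 0.0145 and 0.0225 m and angle between leaf_thick's own z axis and vertical below 0.07 rad and angle between the x axis of leaf_thick and the x axis of gate, either way round below 0.2 rad) and linear speed of leaf_thick below 0.01 m/s and (height (world z) of leaf_thin between -0.004 and 0.004 m and angle between leaf_thin's own z axis and vertical below 0.06 rad and linear speed of leaf_thin below 0.01 m/s) and (height (world z) of leaf_mid between -0.004 and 0.004 m and angle between leaf_mid's own z axis and vertical below 0.06 rad and linear speed of leaf_mid below 0.01 m/s)))); the robot touches nothing.
It fails at once if a leaf is forced against the blade with over 40 N (contact force between any of leaf_thin, leaf_mid, leaf_thick and head above 40 N).
It fails at once if a bystander is moved by over 30 mm or the bottle is tipped (distance of any of glue_bottle, block_plane, gouge from where it was at the start of the episode above 0.03 m or angle between glue_bottle's own z axis and vertical above 0.4 rad).
It also fails if it takes over 72 s, if anything falls off the work surface, if the arm or the gripper's body presses on something with over 40 N, if the wrist force passes 120 N, or if a joint passes its speed limit or range.

## Working session

There is one attempt and no reset: what is moved stays moved. The work goes in short steps, Python scripts to look and compute and a tool call to move; the robot and the scene stay as the last step left them, time stands still between calls to the robot, and variables do not carry over. Pictures are saved under pics/ and viewed, at most 10 in all, crops included, and the job is handed in when it is done.

Besides the shell and the picture viewer there is one more tool, called after ">>>" as name(argument=value, ...), one argument or row to a line, values as JSON. carry_out: Moves the arm, as the interface text tells. Its arguments: {"type":"object","properties":{"commands":{"type":"array"},"force":{"type":"number"}},"required":["commands"]}

```bash
mkdir -p pics
cat > h.py <<'E'
import numpy as np, cv2
from scipy.spatial.transform import Rotation as Ro
from rig import status, cams, workorder, spotter
def ray(s,uv):
    f=192/np.tan(np.radians(s['fov_y'])/2)
    d=(np.array(uv,float)-[s['cx'],s['cy']])/f
    u=d.copy()
    for _ in range(20): u=d/(1+s['k1']*(u@u))
    R=np.array(s['R']);t=np.array(s['t'])
    return -R.T@t, R.T@np.array([u[0],u[1],1.])
def at(s,uv,z):
    c,d=ray(s,uv); return c+d*(z-c[2])/d[2]
def proj(s,X):
    f=192/np.tan(np.radians(s['fov_y'])/2)
    x=np.array(s['R'])@np.array(X,float)+np.array(s['t']); u=x[:2]/x[2]
    return u*(1+s['k1']*(u@u))*f+[s['cx'],s['cy']]
E
python3 - <<'E'
from h import *
st=status.get_state(); print({k:np.round(v,3) for k,v in st.items()})
S={n:cams.snapshot(n) for n in('scene','top')}
for n,s in S.items():
    cv2.imwrite(f'pics/{n}0.png',s['img'])
    print(n,s['fov_y'],s['cx'],s['cy'],s['k1'],np.round(ray(s,(s['cx'],s['cy'])),2))
    for o in ['gate','head','leaf_thin','leaf_mid','leaf_thick','glue_bottle','block_plane','gouge']:
        for k in spotter.pinpoint(n,o)[:3]: print(n,o,np.round(k['uv'],1),round(k['p'],2),np.round(at(s,k['uv'],0)[:2]))
        for k in spotter.silhouettes(n,o)[:1]:
            m=k['mask'].astype(np.uint8); print('   mask',round(k['p'],2),m.sum(),np.round(k['uv']),cv2.boundingRect(m))
E
```

```text
{'time_s': np.float64(0.0), 'q': array([-8.670e-01,  3.860e-01,  7.000e-03, -1.000e-03, -1.194e+00,
       -2.590e-01]), 'joint_vel': array([ 0.   , -0.   ,  0.001,  0.003, -0.002,  0.   ]), 'tau': array([-0.0000e+00, -3.9067e+01,  1.8741e+01,  4.2200e+00,  1.1000e-02,
       -0.0000e+00]), 'position': array([ 268.721, -563.659,  235.464]), 'eef_rot': array([ 6.930e-01, -3.064e+00, -3.000e-03]), 'contact_force': array([-0.761, -0.992, -0.197]), 'wrist_torque': array([-0.001,  0.021, -0.008]), 'grasp_force': np.float64(0.0), 'opening': np.float64(87.079)}
scene 48.772029720044436 256.4864560311202 194.02871697986416 -0.11412388915315531 [[ 1.31386e+03 -3.60700e+01  1.03134e+03]
 [-6.10000e-01  9.00000e-02 -7.90000e-01]]
scene gate [210.2 221.8] 0.86 [600. -70.]
   mask 0.61 4225 [209. 219.] (174, 169, 87, 85)
scene head [219.2 203.9] 0.82 [537. -39.]
   mask 0.97 1070 [220. 198.] (203, 173, 36, 60)
scene leaf_thin [282.3 171. ] 0.7 [427. 173.]
   mask 0.76 429 [300. 172.] (270, 155, 50, 22)
scene leaf_mid [325.6 192.6] 0.77 [531. 293.]
   mask 0.79 645 [345. 189.] (315, 175, 53, 23)
s
[... 715 characters left out ...]
41.]
   mask 0.79 2016 [291. 194.] (271, 151, 41, 84)
top leaf_thin [209.8 264.6] 0.79 [422. 173.]
   mask 0.81 740 [194. 264.] (159, 257, 67, 15)
top leaf_mid [160.4 228.1] 0.73 [520. 302.]
   mask 0.89 933 [146. 229.] (109, 218, 68, 16)
top leaf_thick [299.3 195.7] 0.6 [595. -64.]
top leaf_thick [196.1 190.7] 0.57 [616. 206.]
   mask 0.69 1053 [179. 189.] (150, 178, 65, 24)
top glue_bottle [247.8 140. ] 0.85 [748.  67.]
   mask 0.68 620 [245. 132.] (234, 115, 24, 33)
top block_plane [329.6 139.2] 0.71 [ 744. -151.]
   mask 0.57 1092 [329. 137.] (298, 126, 59, 29)
top gouge [199.2 132.5] 0.85 [772. 197.]
top gouge [328. 136.] 0.45 [ 753. -148.]
   mask 0.66 598 [195. 146.] (187, 93, 18, 83)
```

Run:
```python
import cv2
a=cv2.imread('pics/top0.png')[90:300,90:370];cv2.imwrite('pics/topc.png',cv2.resize(a,None,fx=2.85,fy=2.85,interpolation=2))
a=cv2.imread('pics/scene0.png')[140:300,160:380];cv2.imwrite('pics/scenec.png',cv2.resize(a,None,fx=3.6,fy=3.6,interpolation=2))
```

```text
(no output)
```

View pics/topc.png

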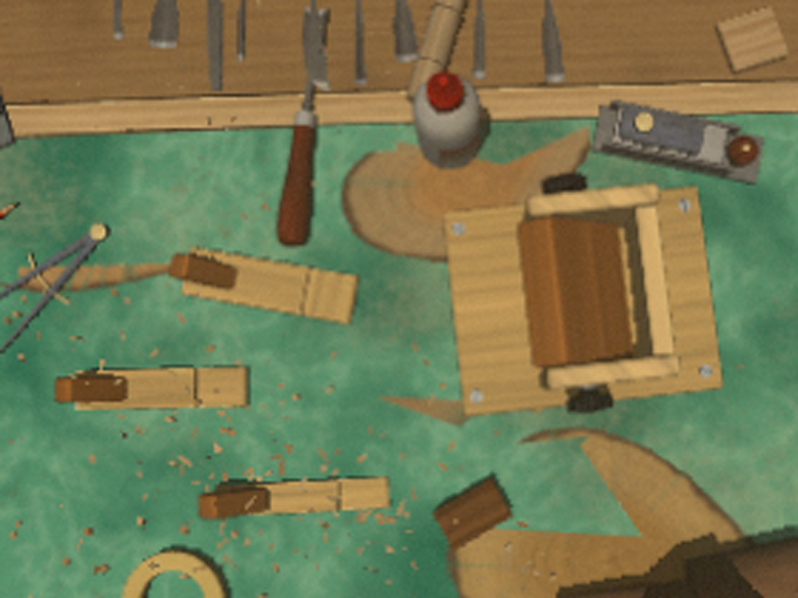

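View pics/scenec.png

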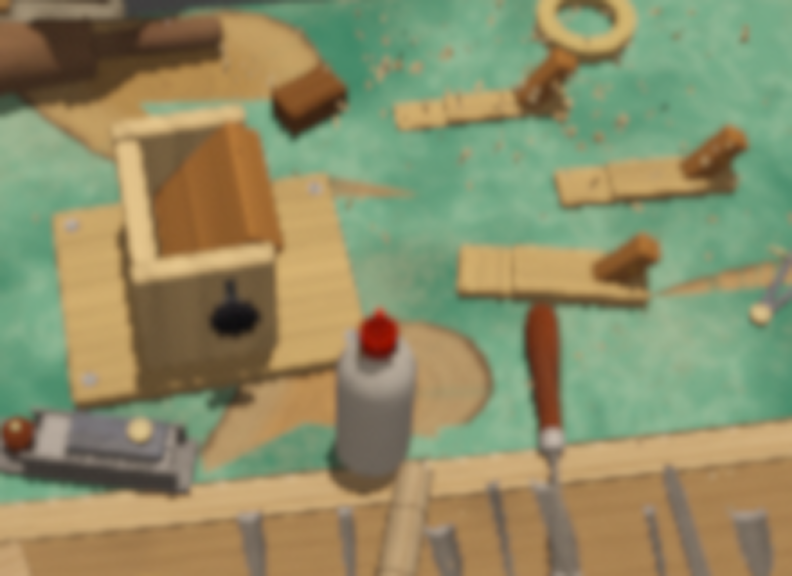

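Top view: bed corners lie at crop (444,213), (466,414), (697,187) and (722,386), and the infeed is on the left (+y). The leaves lie on the left with their tips to the right, and a small brown block sits near thin's tip at (473,510). The scene view agrees. Next I'll work out the poses.

```bash
cat >> h.py <<'E'
def rigid(P,W):
    P=np.array(P,float);W=np.array(W,float);pc,wc=P.mean(0),W.mean(0)
    H=(P-pc).T@(W-wc);a=np.arctan2(H[0,1]-H[1,0],H[0,0]+H[1,1])
    R=np.array([[np.cos(a),-np.sin(a)],[np.sin(a),np.cos(a)]])
    return wc-R@pc,a,np.linalg.norm((P-pc)@R.T+wc-W,axis=1)
E
python3 - <<'E'
from h import *
s=cams.snapshot('top'); c=cams.snapshot('scene')
px=lambda u,v:(u/2.85+90-.3,v/2.85+90-.3)
pc=lambda u,v:(u/3.6+160-.3,v/3.6+140-.3)
def go(n,s,loc,pix):
    W=[at(s,p,l[2])[:2] for l,p in zip(loc,pix)]
    t,a,e=rigid([l[:2] for l in loc],W); print(n,np.round(t,1),round(np.degrees(a),1),np.round(e,1))
G=[(-135,93,18),(-135,-93,18),(100,93,18),(100,-93,18)]
# leaf heading: infeed on +y side: gate +x ~ world -y ; gate +y ~ world +x
go('gate top',s,G,[px(444,213),px(466,414),px(697,187),px(722,386)])
go('gate scene',c,G,[pc(362,350),pc(325,174),pc(75,404),pc(52,214)])
for n,w,t,P in [('thin',14,5,[(387,478),(390,507),(338,481),(340,510)]),('mid',18,9,[(248,366),(249,405),(195,368),(195,408)]),('thick',22,13,[(357,276),(348,322),(309,267),(300,314)])]:
    go(n,s,[(45,w,t),(45,-w,t),(0,w,t+5),(0,-w,t+5)],[px(*p) for p in P])
for n,p in [('bot',(450,150)),]:print(at(s,px(*p),0))
for n,p in [('blk',(435,515)),('blk',(495,475)),('blk',(512,512)),('blk',(448,545))]:print(n,at(s,px(*p),30))
E
```

```text
gate top [598.2 -66.7] -85.4 [1.9 2.5 2.4 2.4]
gate scene [602.  -68.4] -85.3 [7.2 2.3 3.7 2.3]
thin [425.9 175.2] -87.8 [1.5 0.7 0.8 1.4]
mid [525.9 302.5] -89.0 [1.5 1.5 1.1 1.9]
thick [611.7 202.7] -101.4 [0.7 1.1 0.8 0.6]
[741.45225048  67.62320967   0.        ]
blk [409.15749941  87.94760465  30.        ]
blk [442.70265339  34.3855101   30.        ]
blk [410.05596072  20.36757255  30.        ]
blk [382.78405553  77.19481431  30.        ]
```

```bash
cat >> h.py <<'E'
def tool(hd,th):
    """tool orientation: heading hd (deg, world), leaning back th (deg)"""
    a,t=np.radians([hd,th]);f=np.array([np.cos(a),np.sin(a),0])
    z=f*np.sin(t)-np.array([0,0,np.cos(t)]);y=-np.array([-f[1],f[0],0])
    return np.c_[np.cross(y,z),y,z]
def grasp(org,hd,th,x=-95,z=42,back=0):
    a=np.radians(hd);R=tool(hd,th);g=np.array([org[0]+x*np.cos(a),org[1]+x*np.sin(a),z])
    return g+R[:,2]*(5-back),R
def plan(p,R,n=None):
    st=status.get_state();R0=Ro.from_rotvec(st['eef_rot']).as_matrix()
    D=R0.T@(np.array(p)-st['position']);rv=Ro.from_matrix(R0.T@R).as_rotvec()
    n=n or int(np.ceil(max(np.linalg.norm(D)/35,np.linalg.norm(rv)/.115,1)))
    r=Ro.from_rotvec(rv/n);M=sum((r**i).as_matrix() for i in range(n))
    d=np.linalg.solve(M,D);print('n',n,'row',np.round(d,2),np.round(rv/n,4),'q',np.round(st['q'],2),'pos',np.round(st['position'],1))
    q=np.array(st['position']);A=R0
    out=[]
    for i in range(n): q=q+A@d;A=A@r.as_matrix();out.append(np.round(q))
    print('via',out[n//4],out[n//2],out[3*n//4],out[-1])
E
python3 - <<'E'
from h import *
p,R=grasp((426,175),-87,40,back=110)
print(p);plan(p,R,36)
E
```

```text
[417.49578921 337.27000842 122.43466653]
n 36 row [-24.72  10.64  -6.1 ] [ 0.0114  0.0171 -0.0313] q [-0.87  0.38  0.01 -0.   -1.19 -0.26] pos [ 268.9 -564.1  236.6]
via [ 417. -336.  273.] [485. -99. 257.] [481. 142. 201.] [417. 337. 122.]
```

>>> carry_out(
  commands=[60, -24.7, 10.6, -6.1, 0.0114, 0.0171, -0.0313, 60, -24.7, 10.6, -6.1, 0.0114, 0.0171, -0.0313, 60, -24.7, 10.6, -6.1, 0.0114, 0.0171, -0.0313, 60, -24.7, 10.6, -6.1, 0.0114, 0.0171, -0.0313, 60, -24.7, 10.6, -6.1, 0.0114, 0.0171, -0.0313, 60, -24.7, 10.6, -6.1, 0.0114, 0.0171, -0.0313, 60, -24.7, 10.6, -6.1, 0.0114, 0.0171, -0.0313, 60, -24.7, 10.6, -6.1, 0.0114, 0.0171, -0.0313, 60, -24.7, 10.6, -6.1, 0.0114, 0.0171, -0.0313, 60, -24.7, 10.6, -6.1, 0.0114, 0.0171, -0.0313, 60, -24.7, 10.6, -6.1, 0.0114, 0.0171, -0.0313, 60, -24.7, 10.6, -6.1, 0.0114, 0.0171, -0.0313, 60, -24.7, 10.6, -6.1, 0.0114, 0.0171, -0.0313, 60, -24.7, 10.6, -6.1, 0.0114, 0.0171, -0.0313, 60, -24.7, 10.6, -6.1, 0.0114, 0.0171, -0.0313, 60, -24.7, 10.6, -6.1, 0.0114, 0.0171, -0.0313, 60, -24.7, 10.6, -6.1, 0.0114, 0.0171, -0.0313, 60, -24.7, 10.6, -6.1, 0.0114, 0.0171, -0.0313, 60, -24.7, 10.6, -6.1, 0.0114, 0.0171, -0.0313, 60, -24.7, 10.6, -6.1, 0.0114, 0.0171, -0.0313],
  force=15,
)

```text
time_s: 3.47
position: [489.0, -71.3, 253.2]
eef_rot: [1.458, -2.429, 0.422]
contact_force: [0.3, -0.4, -0.0]
opening: 52.2
grasp_force: 0.0
```

>>> carry_out(
  commands=[60, -24.7, 10.6, -6.1, 0.0114, 0.0171, -0.0313, 60, -24.7, 10.6, -6.1, 0.0114, 0.0171, -0.0313, 60, -24.7, 10.6, -6.1, 0.0114, 0.0171, -0.0313, 60, -24.7, 10.6, -6.1, 0.0114, 0.0171, -0.0313, 60, -24.7, 10.6, -6.1, 0.0114, 0.0171, -0.0313, 60, -24.7, 10.6, -6.1, 0.0114, 0.0171, -0.0313, 60, -24.7, 10.6, -6.1, 0.0114, 0.0171, -0.0313, 60, -24.7, 10.6, -6.1, 0.0114, 0.0171, -0.0313, 60, -24.7, 10.6, -6.1, 0.0114, 0.0171, -0.0313, 60, -24.7, 10.6, -6.1, 0.0114, 0.0171, -0.0313, 60, -24.7, 10.6, -6.1, 0.0114, 0.0171, -0.0313, 60, -24.7, 10.6, -6.1, 0.0114, 0.0171, -0.0313, 60, -24.7, 10.6, -6.1, 0.0114, 0.0171, -0.0313, 60, -24.7, 10.6, -6.1, 0.0114, 0.0171, -0.0313, 60, -24.7, 10.6, -6.1, 0.0114, 0.0171, -0.0313, 60, -24.7, 10.6, -6.1, 0.0114, 0.0171, -0.0313],
)

```text
time_s: 4.8
position: [418.4, 337.2, 121.9]
eef_rot: [1.87, -1.773, 0.681]
contact_force: [0.0, -0.1, -0.2]
opening: 52.2
grasp_force: 0.0
```

Run:
```python
from h import *
s=cams.snapshot('wrist');cv2.imwrite('pics/w1.png',s['img'])
p,R=grasp((426,175),-87,40,back=110);plan(p,R,1)
p,R=grasp((426,175),-87,40);plan(p,R,5)
for k in spotter.pinpoint('wrist','leaf_thin')[:2]: print(k['uv'],k['p'],at(s,k['uv'],0))
a=np.radians(-87);f=np.array([np.cos(a),np.sin(a),0]);l=np.array([-f[1],f[0],0]);o=np.array([426,175,0])
for x,y,z in [(45,14,5),(45,-14,5),(0,14,10),(0,-14,10),(-110,14,10),(-110,-14,10),(-112,11,66),(-112,-11,66)]: print((x,y,z),np.round(proj(s,o+f*x+l*y+[0,0,z])))
```

```text
n 1 row [ 4.86 -0.41 -0.16] [-0.0032 -0.0025  0.0065] q [ 1.15  0.62 -0.21  0.31 -1.39 -1.24] pos [416.9 340.8 119.2]
via [417. 337. 122.] [417. 337. 122.] [417. 337. 122.] [417. 337. 122.]
n 5 row [ 0.94 -0.04 21.97] [-0.0006 -0.0005  0.0013] q [ 1.15  0.62 -0.21  0.31 -1.39 -1.24] pos [416.9 340.8 119.2]
via [419. 311.  87.] [420. 296.  71.] [420. 281.  54.] [421. 267.  38.]
[245.5, 129.2] 0.72 [431.17075052 174.08058669   0.        ]
(45, 14, 5) [238.  96.]
(45, -14, 5) [262.  96.]
(0, 14, 10) [237. 125.]
(0, -14, 10) [263. 125.]
(-110, 14, 10) [236. 221.]
(-110, -14, 10) [264. 221.]
(-112, 11, 66) [236. 203.]
(-112, -11, 66) [264. 203.]
```

View pics/w1.png

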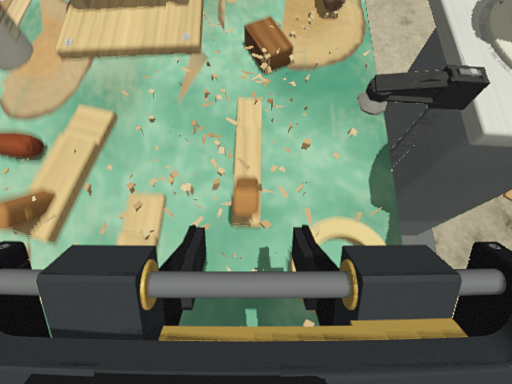

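The wrist view shows the thin leaf with its tip at (249,97) and its handle at (246,203). The handle sits about 3 mm to the +x side of my prediction, so I'm correcting the heading to -88.5.

Run:
```python
from h import *
p,R=grasp((427,175),-88.5,40);print(p);plan(p,R,6)
```

```text
[424.597321   266.75460916  38.16977778]
n 6 row [ 0.41 -0.69 18.21] [-0.003  -0.0005  0.0041] q [ 1.14  0.62 -0.21  0.31 -1.39 -1.24] pos [417.4 338.8 120.1]
via [420. 315.  93.] [422. 291.  66.] [424. 279.  52.] [425. 267.  38.]
```

>>> carry_out(
  commands=[60, 0.4, -0.7, 18.2, -0.003, 0, 0.004, 60, 0.4, -0.7, 18.2, -0.003, 0, 0.004, 60, 0.4, -0.7, 18.2, -0.003, 0, 0.004, 60, 0.4, -0.7, 18.2, -0.003, 0, 0.004, 60, 0.4, -0.7, 18.2, -0.003, 0, 0.004, 60, 0.4, -0.7, 18.2, -0.003, 0, 0.004, 60, 0, 0, 0, 0, 0, 0, 0, 0, 0, 0, 0, 0, 0, 0, 0, 0, 0, 0, 0, 0, 0, 0, 0, 0, 0, 0, 0, 0, 0, 0, 0, 0, 0, 0, 0, 0, 0, 0, 0, 0, 0],
  force=15,
)

```text
time_s: 5.9
position: [425.9, 264.8, 40.9]
eef_rot: [1.839, -1.801, 0.671]
contact_force: [0.0, 0.2, 0.6]
opening: 26.6
grasp_force: 0.0
```

Run:
```python
from h import *
s=status.get_state();print({k:np.round(s[k],2) for k in('position','contact_force','opening','grasp_force','eef_rot','time_s')})
p,R=grasp((427,175),-88.5,40,z=140);plan(p,R,6)
```

```text
{'position': array([425.91, 264.76,  40.91]), 'contact_force': array([0.04, 0.16, 0.57]), 'opening': np.float64(26.65), 'grasp_force': np.float64(0.0), 'eef_rot': array([ 1.84, -1.8 ,  0.67]), 'time_s': np.float64(5.9)}
n 6 row [  9.95   0.19 -12.38] [ 0.0002  0.0001 -0.0008] q [ 1.07  0.66 -0.41  0.36 -1.16 -1.3 ] pos [425.9 264.8  40.9]
via [425. 265.  73.] [425. 266. 104.] [425. 266. 120.] [425. 267. 136.]
```

>>> carry_out(
  commands=[0, 0, 0, 0, 0, 0, 0, 0, 0, 0, 0, 0, 0, 0, 0, 0, 0, 0, 0, 0, 0, 0, 0, 0, 0, 0, 0, 0],
  force=15,
)

```text
time_s: 6.23
position: [425.9, 264.5, 40.7]
eef_rot: [1.839, -1.8, 0.672]
contact_force: [-2.2, 1.9, 2.0]
opening: 21.8
grasp_force: 15.0
```

```bash
cat >> h.py <<'E'
G=np.array([598.,-67.]);GH=-85.4
def gpt(x,y,z):
    a=np.radians(GH);c,s=np.cos(a),np.sin(a);return np.array([G[0]+c*x-s*y,G[1]+s*x+c*y,z])
def carried(st,tx=-95,tz=42,rel=None):
    pass
E
python3 - <<'E'
from h import *
P=[];s=status.get_state()
print({k:np.round(s[k],2) for k in('position','contact_force','opening','grasp_force','time_s')})
R=Ro.from_rotvec(s['eef_rot']).as_matrix();z=R[:,2];print('lean',np.degrees(np.arctan2(np.hypot(z[0],z[1]),-z[2])),'hd',np.degrees(np.arctan2(z[1],z[0])))
# hover in front of gate: leaf origin at gate x=-130, z 70
p,_=grasp(gpt(-150,0,0),GH,40,z=42+70);print(p)
plan(s['position']+[0,0,75],R,3)
plan(p,tool(GH,40),12)
E
```

```text
{'position': array([425.85, 264.47,  40.74]), 'contact_force': array([-2.24,  1.87,  2.04]), 'opening': np.float64(21.78), 'grasp_force': np.float64(14.98), 'time_s': np.float64(6.23)}
lean 40.02375752928533 hd -88.61811607741686
[578.60901791 174.00723966 108.16977778]
n 3 row [ 16.08  -0.05 -19.14] [0. 0. 0.] q [ 1.07  0.66 -0.41  0.36 -1.16 -1.3 ] pos [425.9 264.5  40.7]
via [426. 264.  66.] [426. 264.  91.] [426. 264. 116.] [426. 264. 116.]
n 12 row [  9.85 -12.36   0.95] [ 0.003  -0.     -0.0038] q [ 1.07  0.66 -0.41  0.36 -1.16 -1.3 ] pos [425.9 264.5  40.7]
via [476. 233.  63.] [514. 211.  80.] [553. 188.  97.] [579. 174. 108.]
```

>>> carry_out(
  commands=[0, 16, 0, -19, 0, 0, 0, 0, 16, 0, -19, 0, 0, 0, 0, 16, 0, -19, 0, 0, 0, 0, 0, 0, 0, 0, 0, 0],
)

```text
time_s: 6.57
position: [427.0, 265.5, 118.3]
eef_rot: [1.843, -1.806, 0.671]
contact_force: [-0.6, 0.3, -0.9]
opening: 21.8
grasp_force: 15.0
```

Run:
```python
from h import *
p,_=grasp(gpt(-150,0,0),GH,40,z=42+70);plan(p,tool(GH,40),10)
```

```text
n 10 row [  6.9  -14.7    7.15] [ 0.0033  0.0005 -0.0048] q [ 1.07  0.55 -0.35  0.34 -1.3  -1.25] pos [427.  265.5 118.3]
via [472. 237. 115.] [517. 210. 112.] [548. 192. 110.] [579. 174. 108.]
```

>>> carry_out(
  commands=[0, 6.9, -14.7, 7.1, 0.0033, 0.0005, -0.0048, 0, 6.9, -14.7, 7.1, 0.0033, 0.0005, -0.0048, 0, 6.9, -14.7, 7.1, 0.0033, 0.0005, -0.0048, 0, 6.9, -14.7, 7.1, 0.0033, 0.0005, -0.0048, 0, 6.9, -14.7, 7.1, 0.0033, 0.0005, -0.0048, 0, 6.9, -14.7, 7.1, 0.0033, 0.0005, -0.0048, 0, 6.9, -14.7, 7.1, 0.0033, 0.0005, -0.0048, 0, 6.9, -14.7, 7.1, 0.0033, 0.0005, -0.0048, 0, 6.9, -14.7, 7.1, 0.0033, 0.0005, -0.0048, 0, 6.9, -14.7, 7.1, 0.0033, 0.0005, -0.0048, 0, 0, 0, 0, 0, 0, 0, 0, 0, 0, 0, 0, 0, 0],
)

```text
time_s: 7.57
position: [576.8, 171.3, 103.8]
eef_rot: [1.89, -1.746, 0.689]
contact_force: [-0.4, 0.3, -1.4]
opening: 21.7
grasp_force: 15.0
```

Run:
```python
from h import *
s=cams.snapshot('wrist');cv2.imwrite('pics/w2.png',s['img'])
st=status.get_state();print(np.round(st['position'],1),np.round(st['q'],2),st['time_s'])
for n in('gate','head','leaf_thin'):
  for k in spotter.pinpoint('wrist',n)[:2]: print(n,np.round(k['uv']),round(k['p'],2))
for x,y,z in [(-135,93,18),(-135,-93,18),(-65,68,140),(-65,-68,140),(0,0,18)]: print((x,y,z),np.round(proj(s,gpt(x,y,z))))
```

```text
[576.6 171.9 104.1] [ 0.77  0.64 -0.3   0.56 -1.2  -1.05] 7.6167
gate [243.  70.] 0.58
head [244.  15.] 0.8
head [ 31. 290.] 0.68
leaf_thin [249. 152.] 0.75
(-135, 93, 18) [149. 161.]
(-135, -93, 18) [343. 161.]
(-65, 68, 140) [147. -12.]
(-65, -68, 140) [345. -11.]
(0, 0, 18) [246.  56.]
```

View pics/w2.png

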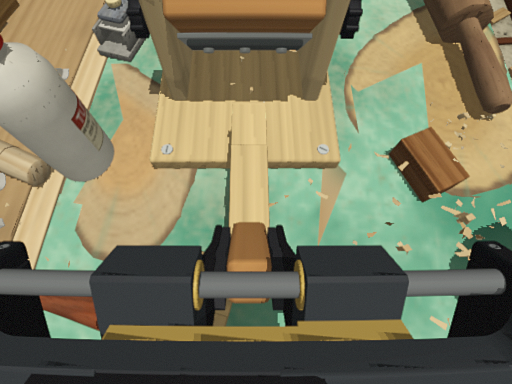

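The bed's infeed edge shows at (152,162)–(340,163), 3 px from prediction. The leaf is centred and straight over it, so I'll advance and lower.

>>> carry_out(
  commands=[0, 2.5, 0, 12.5, 0, 0, 0, 0, 2.5, 0, 12.5, 0, 0, 0, 0, 2.5, 0, 12.5, 0, 0, 0, 0, 2.5, 0, 12.5, 0, 0, 0, 0, 2.5, 0, 12.5, 0, 0, 0, 0, 0, 0, 0, 0, 0, 0, 0, 0, 0, 0, 0, 0, 0],
)

```text
time_s: 8.35
position: [580.6, 122.7, 65.5]
eef_rot: [1.893, -1.744, 0.691]
contact_force: [0.1, -0.2, -0.6]
opening: 21.8
grasp_force: 15.0
```

>>> carry_out(
  commands=[0, -0.6, 0, 0.8, 0, 0, 0, 0, -0.6, 0, 0.8, 0, 0, 0, 0, 0, 0, 0, 0, 0, 0],
)

```text
time_s: 8.6
position: [581.1, 123.4, 63.8]
eef_rot: [1.894, -1.746, 0.692]
contact_force: [-0.9, 0.2, -1.1]
opening: 22.0
grasp_force: 15.0
```

>>> carry_out(
  commands=[0, -0.6, 0, 0.8, 0, 0, 0, 0, -0.6, 0, 0.8, 0, 0, 0, 0, -0.6, 0, 0.8, 0, 0, 0, 0, 0, 0, 0, 0, 0, 0],
)

```text
time_s: 8.93
position: [580.8, 122.2, 60.3]
eef_rot: [1.893, -1.745, 0.691]
contact_force: [0.0, -0.1, -1.4]
opening: 22.0
grasp_force: 15.0
```

>>> carry_out(
  commands=[0, -0.6, 0, 0.8, 0, 0, 0, 0, 0, 0, 0, 0, 0, 0],
)

```text
time_s: 9.1
position: [580.8, 122.1, 59.3]
eef_rot: [1.893, -1.745, 0.691]
contact_force: [-0.1, 0.3, -0.8]
opening: 21.9
grasp_force: 15.0
```

>>> carry_out(
  commands=[0, -0.6, 0, 0.8, 0, 0, 0, 0, 0, 0, 0, 0, 0, 0],
)

```text
time_s: 9.27
position: [581.0, 122.1, 58.5]
eef_rot: [1.893, -1.745, 0.691]
contact_force: [-0.4, -0.3, -1.4]
opening: 22.0
grasp_force: 15.0
```

>>> carry_out(
  commands=[0, -0.6, 0, 0.8, 0, 0, 0, 0, 0, 0, 0, 0, 0, 0],
)

```text
time_s: 9.43
position: [581.1, 122.2, 58.2]
eef_rot: [1.893, -1.745, 0.692]
contact_force: [-1.1, 0.6, 2.6]
opening: 22.2
grasp_force: 15.0
```

>>> carry_out(
  commands=[0, 3.8, 0, 3.2, 0, 0, 0, 0, 3.8, 0, 3.2, 0, 0, 0, 0, 3.8, 0, 3.2, 0, 0, 0, 0, 3.8, 0, 3.2, 0, 0, 0, 0, 3.8, 0, 3.2, 0, 0, 0, 0, 3.8, 0, 3.2, 0, 0, 0, 0, 3.8, 0, 3.2, 0, 0, 0, 0, 3.8, 0, 3.2, 0, 0, 0, 0, 3.8, 0, 3.2, 0, 0, 0, 0, 0, 0, 0, 0, 0, 0],
)

```text
time_s: 10.27
position: [585.3, 76.9, 58.6]
eef_rot: [1.893, -1.748, 0.692]
contact_force: [1.6, -0.2, 4.2]
opening: 21.8
grasp_force: 15.0
```

>>> carry_out(
  commands=[0, 2.3, 0, 1.9, 0, 0, 0, 0, 2.3, 0, 1.9, 0, 0, 0, 0, 2.3, 0, 1.9, 0, 0, 0, 0, 0, 0, 0, 0, 0, 0],
)

```text
time_s: 10.6
position: [586.2, 68.7, 58.7]
eef_rot: [1.894, -1.747, 0.693]
contact_force: [1.2, 1.9, 4.9]
opening: 22.1
grasp_force: 15.0
```

>>> carry_out(
  commands=[0, 2.3, 0, 1.9, 0, 0, 0, 0, 2.3, 0, 1.9, 0, 0, 0, 0, 2.3, 0, 1.9, 0, 0, 0, 0, 0, 0, 0, 0, 0, 0],
)

```text
time_s: 10.93
position: [586.8, 59.8, 58.7]
eef_rot: [1.894, -1.748, 0.692]
contact_force: [1.7, 2.4, 4.5]
opening: 21.8
grasp_force: 15.0
```

>>> carry_out(
  commands=[0, 2.3, 0, 1.9, 0, 0, 0, 0, 2.3, 0, 1.9, 0, 0, 0, 0, 2.3, 0, 1.9, 0, 0, 0, 0, 2.3, 0, 1.9, 0, 0, 0, 0, 0, 0, 0, 0, 0, 0],
)

```text
time_s: 11.35
position: [587.6, 47.8, 58.7]
eef_rot: [1.894, -1.748, 0.692]
contact_force: [1.2, 1.7, 4.5]
opening: 22.0
grasp_force: 15.0
```

>>> carry_out(
  commands=[0, 2.3, 0, 1.9, 0, 0, 0, 0, 2.3, 0, 1.9, 0, 0, 0, 0, 2.3, 0, 1.9, 0, 0, 0, 0, 2.3, 0, 1.9, 0, 0, 0, 0, 0, 0, 0, 0, 0, 0],
)

```text
time_s: 11.77
position: [588.4, 35.8, 58.7]
eef_rot: [1.894, -1.747, 0.692]
contact_force: [2.2, 1.5, 4.6]
opening: 22.0
grasp_force: 15.0
```

>>> carry_out(
  commands=[0, 1.5, 0, 1.3, 0, 0, 0, 0, 1.5, 0, 1.3, 0, 0, 0, 0, 0, 0, 0, 0, 0, 0],
)

```text
time_s: 12.02
position: [588.8, 32.2, 58.7]
eef_rot: [1.894, -1.747, 0.692]
contact_force: [1.8, 1.9, 5.5]
opening: 21.8
grasp_force: 15.0
```

>>> carry_out(
  commands=[0, 1.5, 0, 1.3, 0, 0, 0, 0, 1.5, 0, 1.3, 0, 0, 0, 0, 0, 0, 0, 0, 0, 0],
)

```text
time_s: 12.27
position: [589.2, 28.3, 58.7]
eef_rot: [1.894, -1.747, 0.692]
contact_force: [1.1, 3.1, 5.3]
opening: 21.8
grasp_force: 15.0
```

>>> carry_out(
  commands=[0, 0.8, 0, 0.6, 0, 0, 0, 0, 0.8, 0, 0.6, 0, 0, 0, 0, 0, 0, 0, 0, 0, 0],
)

```text
time_s: 12.52
position: [589.2, 26.4, 58.7]
eef_rot: [1.895, -1.747, 0.692]
contact_force: [0.7, 2.8, 4.1]
opening: 21.8
grasp_force: 15.0
```

>>> carry_out(
  commands=[0, 0.8, 0, 0.6, 0, 0, 0, 0, 0.8, 0, 0.6, 0, 0, 0, 0, 0, 0, 0, 0, 0, 0],
)

```text
time_s: 12.77
position: [589.3, 24.4, 58.7]
eef_rot: [1.894, -1.747, 0.692]
contact_force: [1.5, 2.5, 4.8]
opening: 22.1
grasp_force: 15.0
```

>>> carry_out(
  commands=[0, 0.8, 0, 0.6, 0, 0, 0, 0, 0.8, 0, 0.6, 0, 0, 0, 0, 0, 0, 0, 0, 0, 0],
)

```text
time_s: 13.02
position: [589.4, 22.6, 58.7]
eef_rot: [1.895, -1.747, 0.692]
contact_force: [-0.5, 4.1, 5.3]
opening: 21.4
grasp_force: 15.0
```

>>> carry_out(
  commands=[0, 0.8, 0, 0.6, 0, 0, 0, 0, 0.8, 0, 0.6, 0, 0, 0, 0, 0, 0, 0, 0, 0, 0],
)

```text
time_s: 13.27
position: [589.7, 22.3, 58.7]
eef_rot: [1.898, -1.747, 0.692]
contact_force: [-4.4, 11.7, 6.6]
opening: 22.1
grasp_force: 15.0
```

Between y 24 and 22 the push force rose to 12 N and motion stopped, with the step at about gate x 0. I'll check by camera whether this is the step or some other contact.

Run:
```python
from h import *
A=[];B=[]
L=[];M=[]
S={n:cams.snapshot(n) for n in('scene','top','wrist')}
for n,s in S.items():
    for o,K in (('head',M),('leaf_thin',L)):
        k=spotter.pinpoint(n,o)
        for q in k[:2]: print(n,o,np.round(q['uv'],1),round(q['p'],2))
        if k: K.append(ray(s,k[0]['uv']))
for nm,K in (('head',M),('thin',L)):
    if len(K)<2: continue
    A=np.zeros((3,3));b=np.zeros(3)
    for c,d in K:
        d=d/np.linalg.norm(d);P=np.eye(3)-np.outer(d,d);A+=P;b+=P@c
    X=np.linalg.solve(A,b);print(nm,np.round(X,1),'gate frame',np.round(Ro.from_euler('z',-GH,degrees=True).apply(X-[*G,0]),1))
    for c,d in K: d=d/np.linalg.norm(d);print(np.round(np.linalg.norm((np.eye(3)-np.outer(d,d))@(X-c)),1))
w=S['wrist']['img'][0:300,100:400];t=S['top']['img'][140:260,220:350]
cv2.imwrite('pics/w3.png',np.hstack([cv2.resize(w,(400,400)),cv2.resize(t,(400,400),interpolation=2)]))
```

```text
scene head [217.4 202.3] 0.73
scene leaf_thin [185.9 265.6] 0.44
top head [290.4 194.7] 0.71
top leaf_thin [302.6 198. ] 0.61
head [591.1 -38.9  78.6] gate frame [-28.5  -4.6  78.6]
5.0
5.0
thin [ 607.2 -136.9 -240.4] gate frame [  70.4    3.6 -240.4]
33.6
33.6
```

View pics/w3.png

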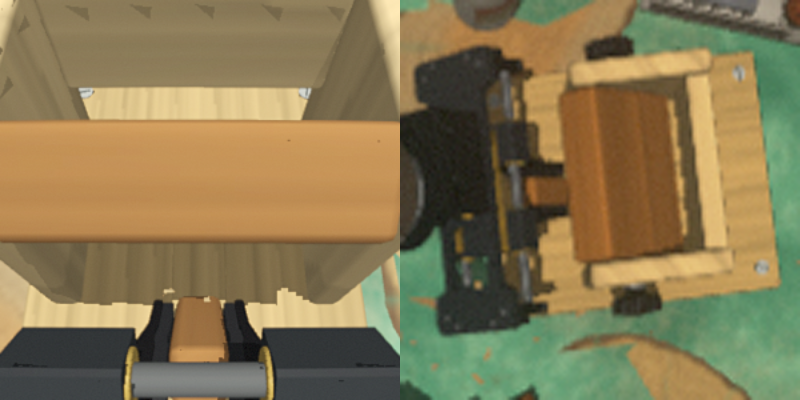

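The gripper clears the block by about 30 mm in the top view, and the handle, at (545,190) in the crop, is below the block. I'll release so the leaf settles, then re-grip and push gently again to confirm the stop.

>>> carry_out(
  commands=[0, -0.8, 0, -0.6, 0, 0, 0, 40, 0, 0, 0, 0, 0, 0, 40, 0, 0, 0, 0, 0, 0, 40, 0, 0, 0, 0, 0, 0, 40, 0, 0, 0, 0, 0, 0],
)

```text
time_s: 14.13
position: [588.0, 19.9, 57.8]
eef_rot: [1.891, -1.745, 0.689]
contact_force: [0.0, 0.0, -0.4]
opening: 33.7
grasp_force: 0.0
```

>>> carry_out(
  commands=[0, 0, 0, 0, 0, 0, 0, 0, 0, 0, 0, 0, 0, 0, 0, 0, 0, 0, 0, 0, 0, 0, 0, 0, 0, 0, 0, 0, 0, 0, 0, 0, 0, 0, 0],
  force=12,
)

```text
time_s: 14.55
position: [588.8, 20.9, 58.4]
eef_rot: [1.893, -1.746, 0.69]
contact_force: [0.1, 0.8, -0.3]
opening: 21.6
grasp_force: 12.0
```

>>> carry_out(
  commands=[0, 0.8, 0, 0.6, 0, 0, 0, 0, 0, 0, 0, 0, 0, 0],
)

```text
time_s: 14.72
position: [589.1, 20.5, 58.5]
eef_rot: [1.894, -1.746, 0.691]
contact_force: [-0.8, 2.9, -1.1]
opening: 22.3
grasp_force: 12.0
```

>>> carry_out(
  commands=[0, 0.8, 0, 0.6, 0, 0, 0, 0, 0, 0, 0, 0, 0, 0],
)

```text
time_s: 14.88
position: [589.5, 20.3, 58.6]
eef_rot: [1.896, -1.747, 0.691]
contact_force: [-2.3, 6.6, 1.3]
opening: 21.6
grasp_force: 12.0
```

>>> carry_out(
  commands=[0, 0.8, 0, 0.6, 0, 0, 0, 0, 0.8, 0, 0.6, 0, 0, 0, 0, 0, 0, 0, 0, 0, 0],
)

```text
time_s: 15.13
position: [590.3, 20.0, 58.6]
eef_rot: [1.9, -1.748, 0.691]
contact_force: [-5.1, 12.9, 1.1]
opening: 22.6
grasp_force: 12.0
```

Run:
```python
from h import *
st=status.get_state();print(np.round(st['position'],1),np.round(st['contact_force'],1),np.round(st['wrist_torque'],2))
```

```text
[590.3  20.   58.6] [-5.1 12.9  1.1] [ 3.65  1.37 -1.04]
```

>>> carry_out(
  commands=[0, -1.5, 0, -1.3, 0, 0, 0, 40, 0, 0, 0, 0, 0, 0, 40, 0, 0, 0, 0, 0, 0, 40, 0, 0, 0, 0, 0, 0, 40, 0, 0, 0, 0, 0, 0, 40, 0, 0, -8, 0, 0, 0, 40, 0, 0, -15, 0, 0, 0, 40, 0, 0, -25, 0, 0, 0, 40, 0, 0, -30, 0, 0, 0, 40, 0, 0, -30, 0, 0, 0, 40, 0, 0, -30, 0, 0, 0, 40, 0, 0, -30, 0, 0, 0, 40, 0, 0, 0, 0, 0, 0],
)

```text
time_s: 16.22
position: [583.6, 132.3, 192.1]
eef_rot: [1.902, -1.751, 0.698]
contact_force: [0.4, 0.3, 0.4]
opening: 34.7
grasp_force: 0.0
```

Run:
```python
from h import *
s=cams.snapshot('wrist');cv2.imwrite('pics/w4.png',s['img'])
st=status.get_state();print(np.round(st['position'],1),np.round(st['contact_force'],1),st['time_s'])
for x in (0,):
  for c in [(-110,14,28),(-110,-14,28),(-65,14,28),(-65,-14,28),(-112,11,84),(-112,-11,84),(0,0,28)]: print(c,np.round(proj(s,gpt(*c)),1))
for k in spotter.pinpoint('wrist','leaf_thin')[:2]: print(k, at(s,k['uv'],18))
```

```text
[582.3 130.4 189.7] [-0.5 -0.8 -0.9] 16.2667
(-110, 14, 28) [239.6 202.4]
(-110, -14, 28) [263.3 202.5]
(-65, 14, 28) [240.2 168.1]
(-65, -14, 28) [262.9 168.2]
(-112, 11, 84) [240.7 185.3]
(-112, -11, 84) [262.6 185.4]
(0, 0, 28) [251.6 124. ]
{'uv': [254.0, 127.3], 'p': 0.98} [594.86278166 -68.78069839  18.        ]
```

View pics/w4.png

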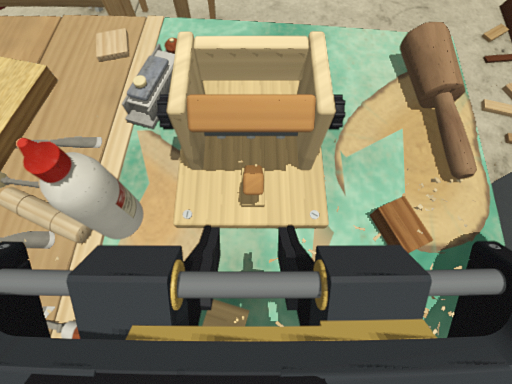

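The wrist view shows the leaf lying straight on the bed, with its tail at about (253,206) and its handle at (253,180), released. I'll check the step position on a zoomed crop.

Run:
```python
from h import *
s=cams.snapshot('wrist');a=s['img'][155:235,170:340].copy()
a=cv2.resize(a,None,fx=4.5,fy=4.5,interpolation=2);cv2.imwrite('pics/w5.png',a)
P=[(-110,14,18),(-110,-14,18),(-110,14,28),(-135,93,18),(-135,-93,18),(-135,0,18),(-65,14,28),(-65,-14,28)]
for c in P: print(c,np.round((proj(s,gpt(*c))-[170,155])*4.5))
```

```text
(-110, 14, 18) [297. 236.]
(-110, -14, 18) [402. 236.]
(-110, 14, 28) [295. 223.]
(-135, 93, 18) [-10. 326.]
(-135, -93, 18) [708. 328.]
(-135, 0, 18) [349. 327.]
(-65, 14, 28) [298.  66.]
(-65, -14, 28) [402.  66.]
```

View pics/w5.png

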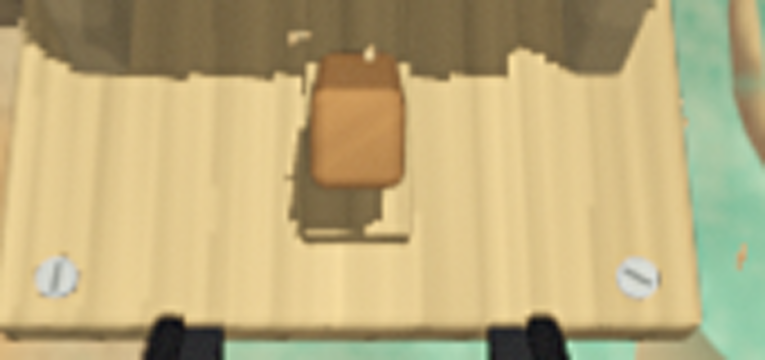

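The tail is at row 241 against a predicted 236 and the bed edge matches, so the step sits about 2 mm before the edge. That fits the expected stop of -4 to 0. The leaf is flat and released, so I'm handing in.

```bash
python3 -c "
from rig import workorder
print(workorder.close_job())"
```

```text
the job is handed in; nothing more can be done
None
```

The thin leaf's step stops at the blade, so the gap is under 10 mm; I left that leaf there released, flat and straight, touched nothing else, and handed the job in at about 16 s (no verdict shown).

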